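# Set the cheese press's air regulator and lock it

### The arm

A 7-joint arm with a two-finger parallel gripper is mounted at the origin on the work surface. World frame = base frame: x ahead of the robot, y to its left, z up, the work surface at z = 0. Lengths are in m, angles in rad, forces in N, time in s.
With the tool pointing down it reaches from about 0.35 to 0.9 m from the base axis. Payload 8.1 kg.
Tool frame: the origin (TCP) lies midway between the tips of the shut fingers; the grasp point (between the pads) lies 19 mm behind it (ctrl.pinch_z is the distance from the TCP to the grasp point, in m); z points along the fingers, y is the line along which they close (so a half turn about z gives the same grasp; the last joint's range is limited). The gripper opens to 92 mm and grips with 3 to 60 N. Pads are 19 mm wide; open, the fingers measure 130 mm over their backs; the gripper's body (75 mm by 190 mm) begins 47 mm behind the grasp point.
Start: joints at [1.242, 0.434, 0.025, 1.573, -0.012, 1.134, -0.075], TCP at [0.14, -0.609, 0.227] pointing down, gripper open.
Joint ranges: [-2.62, 2.62], [-0.44, 2.09], [-1.27, 1.32], [0.08, 2.57], [-1.32, 4.46], [0.12, 2], [-2.74, 2.74]. Speed limits (rad/s): [2.22, 2.22, 3.01, 3.01, 3.14, 3.14, 3.14].

### API

Orientations are given as [roll, pitch, yaw] about the fixed x, y, z axes, in that order (R = Rz(yaw) Ry(pitch) Rx(roll)).
In Python, from bench import ctrl gives the robot as it stands.
- The arm moves only by the tool drive_tool, never from a script. Its argument "commands" is a list of rows, each a list of 5 numbers: the shift along the tool's x, y, z in mm, then the turn about the tool's z in rad, then the opening, from 0 (shut) to 1 (fully open). In form: [[x, y, z, turn, fingers], ...]. A call has 1 to 5 rows; each row is the pose to reach, as a shift and turn from the pose commanded when the call began, along the tool's axes at that moment; what a row does not reach only later rows make up. A row lasts 1/12 s, in which the tool goes at most 41.7 mm and 7.16 degrees, less where a joint would pass 70% of its speed; a pose out of reach is approached as far as the arm can. A call with a gripper value outside its range is refused whole. The fingers move at their own pace and stop on an object; "squeeze" is the grip in N (left out, the last holds). Time passes only in rows, so rows that repeat a pose let the fingers close. It gives the time, the measured TCP pose, the force, the opening and the grip force at its end, in the units of the state.
- ctrl.observe(): the state, without advancing time (a new reading comes with each control period).
- ctrl.read_camera(name): name is "scene" or "top" or "wrist"; returns a dict with "image" (420x560x3 uint8, red, green, blue), "intrinsics" (3x3 intrinsics, pixels), "xyz" and "attitude" of the camera in the world. Camera axes: x right, y up, looking along -z (the intrinsics and any distortion apply to the point x, -y, -z); pixel columns grow to the right and rows downward; lengths in m; the calibration is good to about 2 mm. A picture is of the moment at which its call begins. There is no depth.
- ctrl.hand_in(): hands the job in; it is judged then, once.
Trained networks look in a picture, given as the dict that the camera call returned (one of the last four; its "shot" number tells which), for a name from the list of things; names that differ only in an ending like _2 or _b are one class to them, and where a whole thing is asked for, a point or a joint stands for the part that bears it (a point fixed in the world has none). Each returns a list of dicts, best first, with "p" (0 to 1); they miss things now and then, are a little off and sometimes report something else, mostly with a low value. They report only what shows in the picture. A call takes as long as a camera call.
- ctrl.spot_in(picture, thing): "position" ([column, row] in pixels, amid what is visible of it).
The state is a dict: "time_s": time; "joint_positions": joint angles; "qvel": joint speeds; "effort": joint torques, N m; "tcp_pos": TCP position; "tool_rot": TCP orientation; "force": force on the tool from outside, world axes, zero at the start; "moment": the same for the moment, N m; "width": finger opening in m; "finger_force": force on a finger pad.
Only numpy, scipy, OpenCV 4.12 (cv2) and the standard library are available. Lean on these libraries where they do the work, as an engineer would, in place of code of your own. Each camera call takes 0.05 s, during which the arm holds its last target. There are 200 camera calls.

### The job

Set the cheese press's air regulator: with the black wing knob, which has some free play, turn the click wheel clockwise until its pointer nose rests in the click stop that points straight at the tall setting pin, and let go of the knob. Only then slide the forked lock over the wheel until it snaps fully home. Do not force the lock against the wheel's rollers, and leave the cheeses and the other things on and around the board where they are.

Things in the scene. Friction and masses are not known exactly. Their poses are not given: they have to be found in the camera images.
- regulator: cheese press air regulator, fixed on a pine board 280 mm (its x) by 460 mm (its y), 20 mm thick. Origin: on the table under the vertical axis of click wheel and wing knob; z up. The forked lock stands on its -y side. Wheel, knob, dial plate, pin and lock all move with this body.
- wheel: steel click wheel, 88 mm across, 12 upright rollers around its rim; carries nose and wing knob. Origin: the regulator's; turns about its z, its -x points along the nose. It rests only in click stops 30 degrees apart, springing to the nearest; it may turn clockwise (from above) up to 8 clicks from its start. A click takes about 0.2 N m, felt as a rise, then a snap.
- nose_tip (a point): tip of the pointer nose: a dark steel bar 8 mm wide, 30 mm long, sticking out level from the click wheel's rim. The tip is 68 mm from the axis, 65 mm above the table. At the start it points to the regulator's -x.
- wing_grip (a point): centre, on the axis, of the black wing knob on the wheel's hub: an upright bar 90 mm long (this point's x), 14 mm thick (its y), 36 mm high; top 134, centre 116, underside 98 mm above the table. Grip it across its thickness. Free play: it swings 0.25 rad to either side of the nose's line, almost freely, before it takes the wheel along; where it starts in that play is random.
- pin_top (a point): top of the setting pin: the one tall steel pin, 12 mm across, top 90 mm above the table, in one of five sockets 84 mm from the axis on the dial plate, lying 90, 120, 150, 180 and 210 degrees (3 to 7 clicks) clockwise of the nose's start. The other sockets hold low studs, tops 44 mm above the table. In the right stop, nose tip and pin axis are 16 mm apart in plan.
- lock_handle (a point): centre of the lock's black upright tab: 40 mm wide (regulator x), 12 mm thick (regulator y), 40 mm high, top 127 mm and underside 87 mm above the table, on a forked steel plate that slides along the regulator's +y, towards the axis. Its centre is 156 mm from the axis when drawn back, 106 mm when home.
- lock (a joint): slide of the lock in m: 0 drawn back, 0.050 home. Friction about 3 N. Its 9 mm tongue meets the rollers at about 0.036: in any click stop, right or wrong, it goes in between two; off a stop it strikes one. From 0.035 a sprung catch resists: about 9 to 13 N in all to pass it at 0.043, then it snaps on to a solid stop at 0.050 and stays.
- small_cheese: bystander, not to be disturbed: pale yellow cheese wheel, 90 mm across, 38 mm high, on the board; origin at its underside
- wax_jar: bystander, not to be disturbed: jar with a steel cap, 60 mm across, 75 mm high, on the board; origin at its underside
- rind_brush: bystander, not to be disturbed: hand brush 140 mm long, lying on the board; origin at its underside in the middle of its length
- big_cheese: bystander, not to be disturbed: cheese wheel 170 mm across, 58 mm high; origin at its underside
- mid_cheese: bystander, not to be disturbed: cheese wheel 130 mm across, 50 mm high; origin at its underside
- brine_bowl: bystander, not to be disturbed: steel bowl 140 mm across, 60 mm high; origin at its underside
- spray_bottle: bystander, not to be disturbed: white bottle 68 mm across, 170 mm high; origin at its underside

How it is judged:
By the outcome, as a careful person would: the job done as asked, in the order asked, and still so for the second after the job is handed in, with the robot touching nothing.
It also fails if it takes over 69 s, if anything falls off the work surface, if the arm or the gripper's body presses on something with over 40 N, if the wrist force passes 120 N, or if a joint passes its speed limit or range.

## Working session

There is one attempt and no reset: what is moved stays moved. The work goes in short steps, Python scripts to look and compute and a tool call to move; the robot and the scene stay as the last step left them, time stands still between calls to the robot, and variables do not carry over. Pictures are saved under pics/ and viewed, at most 10 in all, crops included, and the job is handed in when it is done.

Besides the shell and the picture viewer there is one more tool, called after ">>>" by a JSON object that holds its "op" and its "data", one argument or row to a line. drive_tool: Moves the arm, as the interface text tells. Its arguments: {"type":"object","properties":{"commands":{"type":"array","items":{"type":"array","items":{"type":"number"}}},"squeeze":{"type":"number"}},"required":["commands"]}

```bash
mkdir -p pics
cat > h.py <<'E'
import numpy as np, cv2
from bench import ctrl
from scipy.spatial.transform import Rotation as R
def rot(a):
    a=np.array(a,float)
    if a.shape==(3,3): return a
    if a.shape==(4,): return R.from_quat(a).as_matrix()
    return R.from_euler('xyz',a).as_matrix()
def ray(p,uv):
    K=np.array(p['intrinsics']); d=np.linalg.solve(K,[uv[0],uv[1],1]); d=np.array([d[0],-d[1],-d[2]])
    return np.array(p['xyz']),rot(p['attitude'])@d
def atz(p,uv,z):
    o,d=ray(p,uv); return o+d*(z-o[2])/d[2]
def proj(p,X):
    c=rot(p['attitude']).T@(np.array(X)-np.array(p['xyz'])); q=np.array(p['intrinsics'])@[c[0],-c[1],-c[2]]; return q[:2]/q[2]
def save(p,n): cv2.imwrite(n,p['image'][:,:,::-1])
E
python3 - <<'E'
from h import *
np.set_printoptions(precision=3,suppress=True)
Z=dict(regulator=.02,wheel=.065,nose_tip=.065,wing_grip=.116,pin_top=.09,lock_handle=.107,small_cheese=.05,wax_jar=.06)
ims=[]
for c in('top','scene'):
    p=ctrl.read_camera(c); print(c,{k:v for k,v in p.items() if k not in('image',)})
    ims.append(p['image'])
    for t,z in Z.items():
        for r in ctrl.spot_in(p,t)[:2]: print(t,round(r['p'],2),np.array(r['position']),atz(p,r['position'],z))
    save(p,f'pics/{c}0.png')
print(ctrl.observe())
E
```

```text
top {'intrinsics': array([[442.426,   0.   , 283.034],
       [  0.   , 442.426, 206.025],
       [  0.   ,   0.   ,   1.   ]]), 'xyz': array([0.24 , 0.046, 1.628]), 'attitude': array([ 0.2  , -0.006, -1.555]), 'shot': 1}
regulator 0.77 [284.2 225. ] [0.495 0.036 0.02 ]
wheel 0.68 [285.6 221.8] [0.499 0.032 0.065]
nose_tip 0.9 [283.9 223. ] [0.495 0.038 0.065]
nose_tip 0.24 [160.6 196.2] [0.586 0.485 0.065]
wing_grip 0.72 [285.9 219. ] [0.501 0.031 0.116]
lock_handle 0.72 [317.3 222.1] [ 0.493 -0.078  0.107]
small_cheese 0.6 [232.2 230.4] [0.467 0.223 0.05 ]
wax_jar 0.65 [227.9 201.4] [0.572 0.242 0.06 ]
scene {'intrinsics': array([[466.505,   0.   , 274.673],
       [  0.   , 466.505, 208.262],
       [  0.   ,   0.   ,   1.   ]]), 'xyz': array([1.344, 0.84 , 0.897]), 'attitude': array([0.945, 0.005, 2.331]), 'shot': 2}
regulator 0.87 [278.8 224.9] [0.522 0.069 0.02 ]
regulator 0.25 [329.9 235.8] [0.457 0.216 0.02 ]
wheel 0.8 [277.2 200.9] [0.479 0.022 0.065]
nose_tip 0.81 [276.2 203.8] [0.492 0.03  0.065]
wing_grip 0.55 [275.3 192.4] [0.504 0.037 0.116]
pin_top 0.39 [253.5 218.6] [0.616 0.058 0.09 ]
lock_handle 0.89 [246.6 182.4] [ 0.515 -0.076  0.107]
small_cheese 0.96 [330.3 236.4] [0.488 0.239 0.05 ]
small_cheese 0.71 [255.3 216.8] [0.57  0.016 0.05 ]
wax_jar 0.78 [307.9 249.2] [0.584 0.236 0.06 ]
wax_jar 0.49 [245.7 178.4] [ 0.45  -0.151  0.06 ]
{'time_s': 0.9, 'joint_positions': array([ 1.242,  0.434,  0.025,  1.573, -0.012,  1.134, -0.075]), 'qvel': array([-0.   , -0.   ,  0.001, -0.001, -0.001,  0.001, -0.001]), 'effort': array([  0.   , -66.765,   0.985, -31.481,  -0.061,   0.033,   0.   ]), 'tcp_pos': array([ 0.14 , -0.609,  0.227]), 'tool_rot': array([ 3.142, -0.   ,  0.226]), 'force': array([ 0.674, -0.126,  0.13 ]), 'moment': array([0.043, 0.001, 0.049]), 'finger_force': 0.0, 'width': 0.09161426479077597}
```

View crops.

Run:
```python
import cv2,numpy as np
a=cv2.imread('pics/top0.png')[150:300,180:380];b=cv2.imread('pics/scene0.png')[130:280,180:380]
cv2.imwrite('pics/c0.png',np.vstack([cv2.resize(a,(800,600),interpolation=2)[:, :]]))
cv2.imwrite('pics/c1.png',cv2.resize(b,(800,600),interpolation=2))
```

```text
(no output)
```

View pics/c0.png

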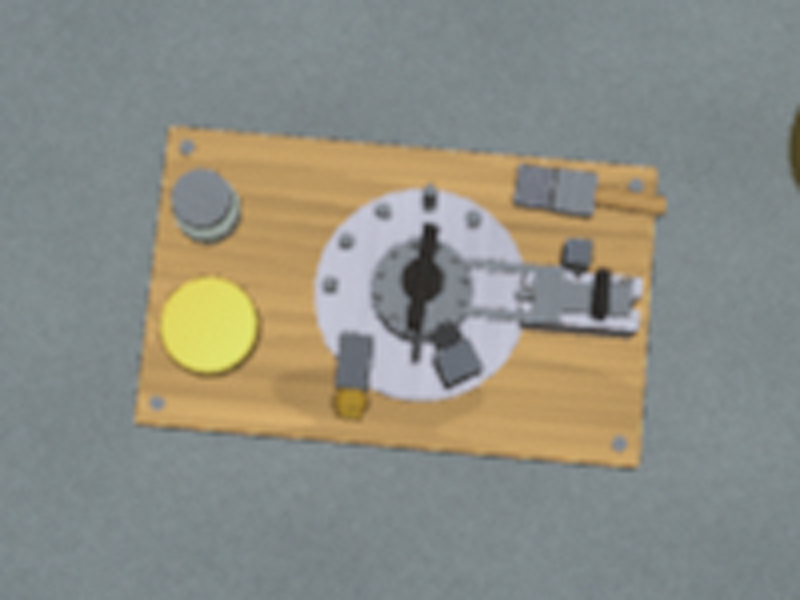

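View pics/c1.png

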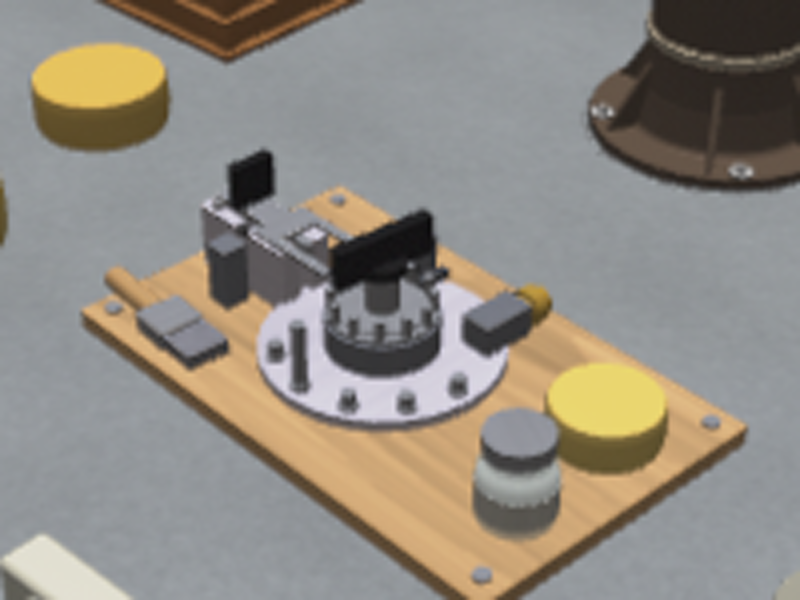

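View pics/top0.png

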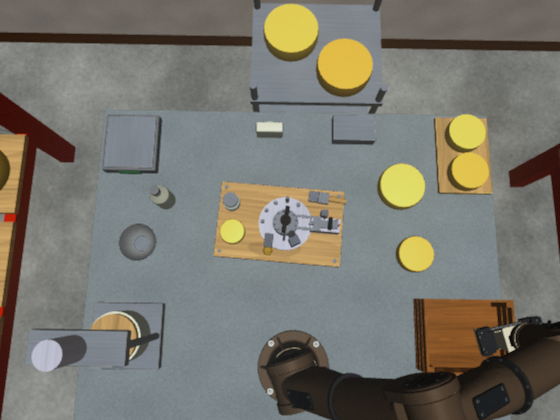

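The top crop shows the nose pointing to world −x at (415,350). The low studs are at (330,285), (345,241), (383,211) and (473,219), and the tall pin is at (430,195), directly opposite the nose. That puts the pin 180° round, or 6 clicks. In the scene crop the tall pin (298,350) sits between the first stud and the other three, which agrees. The lock is on the −y side. I'll move over the regulator, rotating the tool the long way so joint 7 has room.

>>> {"op": "drive_tool", "data": {
  "commands": [
    [25,-27,-16,-0.12,1],
    [50,-54,-32,-0.24,1],
    [75,-82,-48,-0.36,1],
    [100,-110,-64,-0.48,1],
    [124,-137,-80,-0.6,1]
  ]
}}

```text
time_s: 1.32
tcp_pos: [0.2308, -0.446, 0.3075]
tool_rot: [3.141, 0.0, 0.832]
force: [1.5, -0.5, 0.2]
width: 0.0919
finger_force: 0.0
```

>>> {"op": "drive_tool", "data": {
  "commands": [
    [37,-9,0,-0.12,1],
    [74,-18,0,-0.24,1],
    [111,-27,0,-0.36,1],
    [148,-36,0,-0.48,1],
    [184,-46,0,-0.6,1]
  ]
}}

```text
time_s: 1.73
tcp_pos: [0.3217, -0.2797, 0.3071]
tool_rot: [3.141, 0.001, 1.432]
force: [0.5, -0.4, -0.2]
width: 0.0918
finger_force: 0.0
```

>>> {"op": "drive_tool", "data": {
  "commands": [
    [34,13,0,-0.12,1],
    [67,27,0,-0.24,1],
    [101,40,0,-0.36,1],
    [134,54,0,-0.48,1],
    [168,67,0,-0.6,1]
  ]
}}

```text
time_s: 2.15
tcp_pos: [0.4123, -0.1234, 0.3071]
tool_rot: [3.141, 0.001, 2.031]
force: [0.8, -1.2, -0.5]
width: 0.0921
finger_force: 0.0
```

>>> {"op": "drive_tool", "data": {
  "commands": [
    [20,30,0,-0.12,1],
    [40,60,0,-0.24,1],
    [60,90,0,-0.36,1],
    [80,120,0,-0.48,1],
    [101,150,0,-0.6,1]
  ]
}}

```text
time_s: 2.57
tcp_pos: [0.5027, 0.0331, 0.307]
tool_rot: [3.142, 0.001, 2.631]
force: [0.4, -0.7, 0.3]
width: 0.0918
finger_force: 0.0
```

>>> {"op": "drive_tool", "data": {
  "commands": [
    [0,0,0,-0.12,1],
    [0,0,0,-0.24,1],
    [0,0,0,-0.37,1],
    [0,0,0,-0.37,1]
  ]
}}

```text
time_s: 2.9
tcp_pos: [0.502, 0.0319, 0.3066]
tool_rot: [3.142, -0.0, 3.002]
force: [-0.0, 0.5, -0.2]
width: 0.092
finger_force: 0.0
```

Run:
```python
from h import *
np.set_printoptions(precision=4,suppress=True)
o=ctrl.observe(); print(o['tcp_pos'],o['tool_rot'],o['joint_positions'],o['time_s'])
p=ctrl.read_camera('wrist'); print(p['xyz'],p['attitude'],p['intrinsics'])
Z=dict(wheel=.065,nose_tip=.065,wing_grip=.134,pin_top=.09,lock_handle=.127)
for t,z in Z.items():
    for r in ctrl.spot_in(p,t)[:2]: print(t,round(r['p'],2),np.array(r['position']),atz(p,r['position'],z))
save(p,'pics/w0.png'); np.save('w0.npy',p,allow_pickle=True)
```

```text
[0.502  0.0319 0.3066] [ 3.1415 -0.0003  3.0021] [ 0.5027  0.2829 -0.8444  1.6888  0.2201  1.2693  1.0435] 2.9
[0.4232 0.0439 0.4653] [-0.3015  0.0003  1.4309] [[375.0011   0.     282.6456]
 [  0.     375.0011 206.107 ]
 [  0.       0.       1.    ]]
wheel 0.92 [285.8 168.7] [0.5049 0.0357 0.065 ]
nose_tip 0.61 [284.7 165.4] [0.5011 0.0351 0.065 ]
wing_grip 0.69 [286.5 176.5] [0.498  0.0368 0.134 ]
lock_handle 0.86 [166.1 180.9] [ 0.4882 -0.0743  0.127 ]
```

View pics/w0.png

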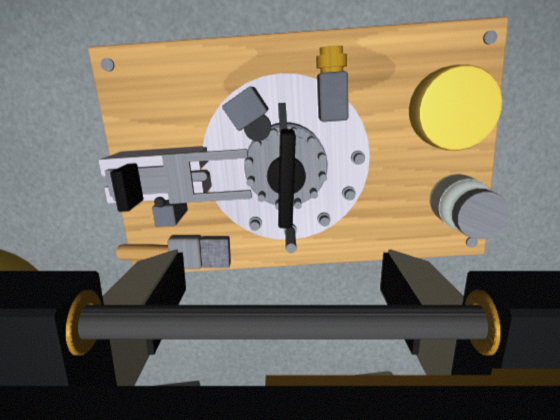

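The wrist picture shows the wing from (287,130) to (286,227), the nose tip at (283,104), the pin on the opposite side at about (291,240), and the lock tab at (126,187). I'll compute the axis and angles from these.

Run:
```python
from h import *
np.set_printoptions(precision=4,suppress=True)
p=np.load('w0.npy',allow_pickle=True).item()
f=lambda u,v,z: atz(p,(u,v),z)
a,b=f(287,130,.134),f(286,227,.134); print('wing',a,b,(a+b)/2,np.degrees(np.arctan2(*(b-a)[1::-1])),np.linalg.norm(b-a))
a,b=f(90,47,.02),f(507,18,.02); d=b-a; print('board +y edge',a,b,np.linalg.norm(d),'yaw',np.degrees(np.arctan2(-d[0],d[1])))
print('tab top',f(128,166,.127),f(124,209,.127)); print('nose',f(283,104,.065),'plate c',f(286,156,.025))
im=p['image'].astype(int)
blk=(im.sum(2)<90).astype(np.uint8); blk[240:]=0
n,l,s,c=cv2.connectedComponentsWithStats(blk)
for i in range(1,n):
    if s[i,4]>150: print(s[i],c[i])
for yaw in(-4,-5):
  y=np.radians(yaw); C=np.array([.5,.034,0])
  for ang,rr,z in((180,.068,.065),(0,.084,.09),(0,.084,.025),(-90,.156,.127)):
    t=y+np.radians(ang); print(yaw,ang,z,proj(p,C+[rr*np.cos(t),rr*np.sin(t),z]))
```

```text
wing [0.4571 0.0429 0.134 ] [0.5461 0.0297 0.134 ] [0.5016 0.0363 0.134 ] -8.420170711145474 0.08996358959864748
board +y edge [ 0.3495 -0.1596  0.02  ] [0.3842 0.293  0.02  ] 0.45388997737638687 yaw -4.374871444649564
tab top [ 0.4696 -0.1055  0.127 ] [ 0.5093 -0.12    0.127 ]
nose [0.4374 0.0422 0.065 ] plate c [0.498  0.0372 0.025 ]
[ 268  129   37   99 1397] [287.214  180.2119]
[ 111  164   32   47 1047] [126.8176 186.3954]
-4 180 0.065 [278.9861  99.2451]
-4 0 0.09 [289.0013 245.319 ]
-4 0 0.025 [288.1758 224.6647]
-4 -90 0.127 [116.6449 188.7957]
-5 180 0.065 [280.1396  99.1714]
-5 0 0.09 [287.6502 245.3955]
-5 0 0.025 [287.0038 224.7323]
-5 -90 0.127 [116.0807 185.9634]
```

>>> {"op": "drive_tool", "data": {
  "commands": [
    [1,4,38,0.007,1],
    [1,4,76,0.007,1],
    [1,4,114,0.007,1],
    [1,4,150,0.007,1],
    [1,4,180,0.007,1]
  ]
}}

```text
time_s: 3.62
tcp_pos: [0.5008, 0.0355, 0.1246]
tool_rot: [-3.141, -0.001, 2.987]
force: [0.0, -0.8, -0.0]
width: 0.0919
finger_force: 0.0
```

>>> {"op": "drive_tool", "data": {
  "commands": [
    [0,0,12,0,1],
    [0,0,24,0,1],
    [0,0,24,0,0.3],
    [0,0,24,0,0.15],
    [0,0,24,0,0]
  ],
  "squeeze": 12
}}

```text
time_s: 4.03
tcp_pos: [0.5028, 0.0362, 0.1043]
tool_rot: [3.141, 0.003, 2.988]
force: [-0.1, -0.7, 0.3]
width: 0.0764
finger_force: 0.0
```

>>> {"op": "drive_tool", "data": {
  "commands": [
    [0,0,0,0,0],
    [0,0,0,0,0],
    [0,0,0,0,0]
  ]
}}

```text
time_s: 4.28
tcp_pos: [0.5021, 0.0358, 0.1035]
tool_rot: [3.142, 0.002, 2.988]
force: [-0.0, -0.4, 0.0]
width: 0.0562
finger_force: 0.0
```

>>> {"op": "drive_tool", "data": {
  "commands": [
    [0,0,0,0,0],
    [0,0,0,0,0],
    [0,0,0,0,0],
    [0,0,0,0,0],
    [0,0,0,0,0]
  ]
}}

```text
time_s: 4.7
tcp_pos: [0.5016, 0.0359, 0.1027]
tool_rot: [-3.142, -0.0, 2.989]
force: [-0.5, -0.1, 0.1]
width: 0.0231
finger_force: 0.0
```

>>> {"op": "drive_tool", "data": {
  "commands": [
    [0,0,0,0,0],
    [0,0,0,0,0],
    [0,0,0,0,0]
  ]
}}

```text
time_s: 4.95
tcp_pos: [0.5015, 0.0354, 0.1027]
tool_rot: [-3.141, -0.0, 2.988]
force: [-0.3, -1.9, 1.3]
width: 0.0139
finger_force: 12.0
```

>>> {"op": "drive_tool", "data": {
  "commands": [
    [0,0,0,0.1,0],
    [0,0,0,0.2,0],
    [0,0,0,0.3,0],
    [0,0,0,0.4,0],
    [0,0,0,0.5,0]
  ],
  "squeeze": 20
}}

```text
time_s: 5.37
tcp_pos: [0.5017, 0.0358, 0.1027]
tool_rot: [3.141, 0.0, 2.484]
force: [0.2, -1.1, -1.2]
width: 0.0138
finger_force: 20.0
```

>>> {"op": "drive_tool", "data": {
  "commands": [
    [0,0,0,0.1,0],
    [0,0,0,0.2,0],
    [0,0,0,0.3,0],
    [0,0,0,0.4,0],
    [0,0,0,0.5,0]
  ]
}}

```text
time_s: 5.78
tcp_pos: [0.5021, 0.0361, 0.1027]
tool_rot: [3.141, 0.0, 1.984]
force: [2.5, 0.6, -3.4]
width: 0.014
finger_force: 20.0
```

>>> {"op": "drive_tool", "data": {
  "commands": [
    [0,0,0,0.1,0],
    [0,0,0,0.2,0],
    [0,0,0,0.3,0],
    [0,0,0,0.4,0],
    [0,0,0,0.5,0]
  ]
}}

```text
time_s: 6.2
tcp_pos: [0.5025, 0.0362, 0.1027]
tool_rot: [3.14, -0.001, 1.484]
force: [4.7, 0.6, -5.3]
width: 0.0142
finger_force: 20.0
```

Run:
```python
from h import *
np.set_printoptions(precision=3,suppress=True)
o=ctrl.observe(); print(o['tcp_pos'],o['tool_rot'],o['joint_positions'],o['force'],o['moment'])
```

```text
[0.503 0.036 0.103] [ 3.14  -0.001  1.484] [ 0.098  0.417 -0.358  1.988  0.205  0.77  -0.466] [ 4.689  0.617 -5.334] [-0.086 -0.887  0.048]
```

>>> {"op": "drive_tool", "data": {
  "commands": [
    [0,0,0,0.1,0],
    [0,0,0,0.2,0],
    [0,0,0,0.3,0],
    [0,0,0,0.4,0],
    [0,0,0,0.5,0]
  ]
}}

```text
time_s: 6.62
tcp_pos: [0.5029, 0.036, 0.1027]
tool_rot: [3.14, -0.002, 0.984]
force: [5.8, -0.9, -6.4]
width: 0.0137
finger_force: 20.0
```

>>> {"op": "drive_tool", "data": {
  "commands": [
    [0,0,0,0.1,0],
    [0,0,0,0.2,0],
    [0,0,0,0.3,0],
    [0,0,0,0.4,0],
    [0,0,0,0.5,0]
  ]
}}

```text
time_s: 7.03
tcp_pos: [0.5032, 0.0357, 0.1027]
tool_rot: [3.14, -0.003, 0.484]
force: [6.3, -2.8, -6.4]
width: 0.014
finger_force: 20.0
```

Remaining turn to yaw ≈ −0.19, which is 0.67 rad. I'll take it more gently.

>>> {"op": "drive_tool", "data": {
  "commands": [
    [0,0,0,0.1,0],
    [0,0,0,0.2,0],
    [0,0,0,0.3,0],
    [0,0,0,0.38,0],
    [0,0,0,0.45,0]
  ]
}}

```text
time_s: 7.45
tcp_pos: [0.5034, 0.0353, 0.1027]
tool_rot: [3.141, -0.003, 0.034]
force: [6.7, -3.6, -6.6]
width: 0.0141
finger_force: 20.0
```

>>> {"op": "drive_tool", "data": {
  "commands": [
    [0,0,0,0.06,0],
    [0,0,0,0.12,0],
    [0,0,0,0.18,0],
    [0,0,0,0.22,0],
    [0,0,0,0.22,0]
  ]
}}

```text
time_s: 7.87
tcp_pos: [0.5033, 0.035, 0.1027]
tool_rot: [3.141, -0.003, -0.185]
force: [6.3, -3.6, -6.7]
width: 0.0137
finger_force: 20.0
```

Run:
```python
from h import *
np.set_printoptions(precision=3,suppress=True)
o=ctrl.observe(); print(o['tcp_pos'],o['tool_rot'],o['joint_positions'],o['force'],o['moment'])
p=ctrl.read_camera('wrist');q=ctrl.read_camera('scene')
b=cv2.resize(q['image'][150:250,200:333],(560,421),interpolation=2)[:420]
cv2.imwrite('pics/s1.png',cv2.resize(np.hstack([p['image'],b]),(800,300),interpolation=cv2.INTER_AREA)[:,:,::-1])
```

```text
[0.503 0.035 0.103] [ 3.141 -0.003 -0.185] [-0.224  0.388  0.061  2.014 -0.032  0.738 -1.899] [ 6.283 -3.603 -6.692] [-0.877 -1.258  0.035]
```

View pics/s1.png

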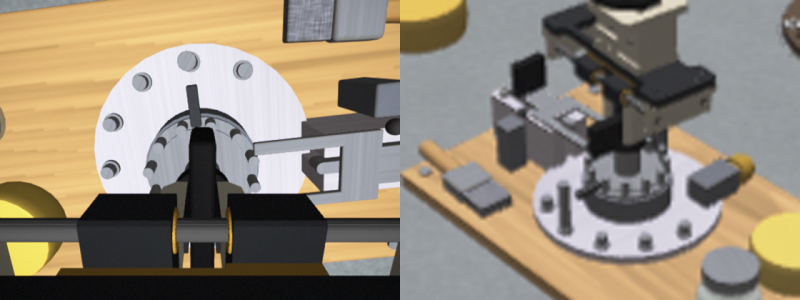

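The nose (192,88) points at the tall pin (188,60). I'll let go, rise and check.

>>> {"op": "drive_tool", "data": {
  "commands": [
    [0,0,0,0,0.6],
    [0,0,0,0,0.6],
    [0,0,0,0,0.6],
    [0,0,0,0,0.6],
    [0,0,-10,0,0.6]
  ]
}}

```text
time_s: 8.38
tcp_pos: [0.5003, 0.0359, 0.1117]
tool_rot: [3.141, 0.003, -0.181]
force: [0.3, 0.1, 0.7]
width: 0.0425
finger_force: 0.0
```

>>> {"op": "drive_tool", "data": {
  "commands": [
    [0,0,-30,0,0.6],
    [0,0,-70,0,0.6],
    [0,0,-110,0,0.6],
    [0,0,-140,0,0.6],
    [0,0,-140,0,0.6]
  ]
}}

```text
time_s: 8.8
tcp_pos: [0.5046, 0.0363, 0.2599]
tool_rot: [-3.138, -0.01, -0.181]
force: [1.7, 0.6, -0.2]
width: 0.0549
finger_force: 0.0
```

Run:
```python
from h import *
np.set_printoptions(precision=4,suppress=True)
o=ctrl.observe(); print(o['tcp_pos'],o['tool_rot'],o['width'],o['force'])
p=ctrl.read_camera('wrist')
for t,z in dict(nose_tip=.065,wing_grip=.134,pin_top=.09,lock_handle=.127).items():
    for r in ctrl.spot_in(p,t)[:2]: print(t,round(r['p'],2),np.array(r['position']),atz(p,r['position'],z))
y=np.radians(-4.5);C=np.array([.5016,.0363,0])
for n,ang,rr,z in(('nose',0,.068,.065),('nose-30',-30,.068,.065),('pin',0,.084,.09),('tab',-90,.156,.127)):
    t=y+np.radians(ang); print(n,proj(p,C+[rr*np.cos(t),rr*np.sin(t),z]))
save(p,'pics/w2.png'); np.save('w2.npy',p,allow_pickle=True)
```

```text
[0.5046 0.0363 0.2599] [-3.1377 -0.0099 -0.1815] 0.05488171939867804 [ 1.6794  0.6464 -0.2116]
nose_tip 0.83 [282.6 179.8] [0.505 0.038 0.065]
wing_grip 0.57 [285.9 192.5] [0.5097 0.0342 0.134 ]
pin_top 0.73 [281.8 179.5] [0.5109 0.0375 0.09  ]
pin_top 0.53 [276.1  88. ] [0.5889 0.028  0.09  ]
lock_handle 0.71 [416.8 171.5] [ 0.5062 -0.0704  0.127 ]
nose [277.4405 110.875 ]
nose-30 [315.2066 117.0993]
pin [274.9026  92.7017]
tab [479.9298 181.0929]
```

View pics/w2.png

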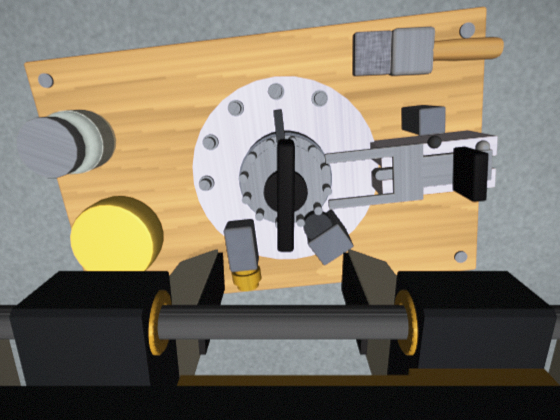

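The nose (279,110) lines up with the pin (276,90), matching the prediction for the right stop. The knob is free, and the lock tab is at about (472,174). Next is the lock.

>>> {"op": "drive_tool", "data": {
  "commands": [
    [3,35,0,-0.03,0.6],
    [6,70,0,-0.06,0.6],
    [10,110,0,-0.1,0.6],
    [14,145,0,-0.1,0.6],
    [14,155,0,-0.1,0.6]
  ]
}}

```text
time_s: 9.47
tcp_pos: [0.4856, -0.1253, 0.2517]
tool_rot: [3.139, 0.002, -0.088]
force: [-0.6, 0.2, 1.0]
width: 0.0549
finger_force: 0.0
```

>>> {"op": "drive_tool", "data": {
  "commands": [
    [0,0,0,0,0.6],
    [0,0,30,0,0.6],
    [0,0,60,0,0.6],
    [0,0,80,0,0.6],
    [0,0,90,0,0.6]
  ]
}}

```text
time_s: 9.88
tcp_pos: [0.4856, -0.1171, 0.1595]
tool_rot: [-3.141, 0.005, -0.08]
force: [-0.6, 0.2, -0.9]
width: 0.0553
finger_force: 0.0
```

Run:
```python
from h import *
np.set_printoptions(precision=4,suppress=True)
o=ctrl.observe(); print(o['tcp_pos'],o['tool_rot'],o['width'],o['force'],o['joint_positions'])
p=ctrl.read_camera('wrist'); save(p,'pics/w3.png')
```

```text
[ 0.4856 -0.1171  0.1595] [-3.1407  0.0054 -0.0796] 0.055274836179397796 [-0.5506  0.2067 -0.8751] [ 0.012   0.3071  0.1488  1.9645 -0.0588  0.8795 -1.4587]
```

View pics/w3.png

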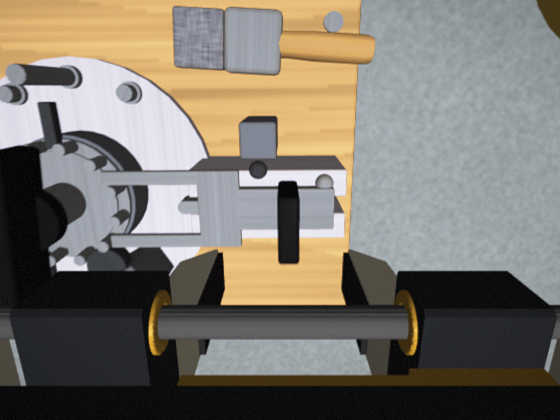

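The tab (288,222) is centred between the fingers, at (223 to 342). I'll descend and grip.

>>> {"op": "drive_tool", "data": {
  "commands": [
    [3,1,25,0,0.6],
    [3,1,45,0,0.6],
    [3,1,57,0,0.6],
    [3,1,61,0,0.6],
    [3,1,61,0,0.3]
  ],
  "squeeze": 20
}}

```text
time_s: 10.35
tcp_pos: [0.4903, -0.1196, 0.1015]
tool_rot: [-3.141, 0.001, -0.081]
force: [0.7, -0.5, 0.1]
width: 0.0517
finger_force: 0.0
```

>>> {"op": "drive_tool", "data": {
  "commands": [
    [0,0,0,0,0],
    [0,0,0,0,0],
    [0,0,0,0,0],
    [0,0,0,0,0],
    [0,0,0,0,0]
  ]
}}

```text
time_s: 10.77
tcp_pos: [0.4906, -0.1204, 0.1023]
tool_rot: [3.142, -0.001, -0.081]
force: [-0.7, 0.3, 0.7]
width: 0.0195
finger_force: 0.0
```

>>> {"op": "drive_tool", "data": {
  "commands": [
    [0,0,0,0,0],
    [0,0,0,0,0],
    [0,0,0,0,0]
  ]
}}

```text
time_s: 11.02
tcp_pos: [0.4905, -0.1204, 0.102]
tool_rot: [3.141, -0.0, -0.081]
force: [-0.4, -0.7, 3.7]
width: 0.0119
finger_force: 20.0
```

>>> {"op": "drive_tool", "data": {
  "commands": [
    [0,-6,0,0,0],
    [0,-12,0,0,0],
    [0,-18,0,0,0],
    [0,-24,0,0,0],
    [0,-30,0,0,0]
  ],
  "squeeze": 30
}}

```text
time_s: 11.43
tcp_pos: [0.4926, -0.0902, 0.1019]
tool_rot: [3.141, 0.0, -0.081]
force: [-2.1, -2.3, 6.0]
width: 0.0121
finger_force: 30.0
```

>>> {"op": "drive_tool", "data": {
  "commands": [
    [0,-2,0,0,0],
    [0,-4,0,0,0],
    [0,-6,0,0,0],
    [0,-8,0,0,0],
    [0,-9,0,0,0]
  ]
}}

```text
time_s: 11.85
tcp_pos: [0.4931, -0.0829, 0.102]
tool_rot: [3.139, 0.0, -0.082]
force: [-3.2, -10.3, 6.6]
width: 0.0118
finger_force: 30.0
```

>>> {"op": "drive_tool", "data": {
  "commands": [
    [0,-1.5,0,0,0],
    [0,-3,0,0,0],
    [0,-4.5,0,0,0],
    [0,-6,0,0,0],
    [0,-6,0,0,0]
  ]
}}

```text
time_s: 12.27
tcp_pos: [0.4937, -0.0748, 0.1019]
tool_rot: [-3.141, 0.001, -0.081]
force: [-3.1, 1.6, 7.2]
width: 0.0118
finger_force: 30.0
```

>>> {"op": "drive_tool", "data": {
  "commands": [
    [0,-1.5,0,0,0],
    [0,-3,0,0,0],
    [0,-4.5,0,0,0],
    [0,-5,0,0,0],
    [0,-5,0,0,0]
  ]
}}

```text
time_s: 12.68
tcp_pos: [0.494, -0.0705, 0.102]
tool_rot: [3.141, 0.0, -0.081]
force: [-2.6, -3.2, 7.7]
width: 0.0121
finger_force: 30.0
```

>>> {"op": "drive_tool", "data": {
  "commands": [
    [0,-0.5,0,0,0],
    [0,-1,0,0,0],
    [0,-1,0,0,0]
  ]
}}

```text
time_s: 12.93
tcp_pos: [0.494, -0.0705, 0.102]
tool_rot: [3.14, 0.0, -0.082]
force: [-3.3, -7.3, 7.4]
width: 0.0117
finger_force: 30.0
```

The lock is against the solid stop: no further motion and the force is rising. I'll release and withdraw.

>>> {"op": "drive_tool", "data": {
  "commands": [
    [0,1,0,0,0],
    [0,1,0,0,0.5],
    [0,1,0,0,0.5],
    [0,1,0,0,0.5],
    [0,1,0,0,0.5]
  ]
}}

```text
time_s: 13.35
tcp_pos: [0.4943, -0.07, 0.1015]
tool_rot: [-3.141, 0.0, -0.081]
force: [-0.5, 0.6, -0.1]
width: 0.034
finger_force: 0.0
```

>>> {"op": "drive_tool", "data": {
  "commands": [
    [0,0,-10,0,0.5],
    [0,0,-35,0,0.5],
    [0,0,-70,0,0.5],
    [0,0,-110,0,0.5],
    [0,0,-150,0,0.5]
  ]
}}

```text
time_s: 13.77
tcp_pos: [0.4936, -0.0705, 0.2539]
tool_rot: [3.141, 0.001, -0.081]
force: [1.7, -0.3, -0.6]
width: 0.0459
finger_force: 0.0
```

>>> {"op": "drive_tool", "data": {
  "commands": [
    [0,0,-10,0,0.5],
    [0,0,-10,0,0.5]
  ]
}}

```text
time_s: 13.93
tcp_pos: [0.4964, -0.0707, 0.2661]
tool_rot: [-3.141, -0.007, -0.081]
force: [0.5, -0.3, -1.3]
width: 0.046
finger_force: 0.0
```

Run:
```python
from h import *
np.set_printoptions(precision=4,suppress=True)
o=ctrl.observe(); print(o['tcp_pos'],o['force'],o['time_s'])
p=ctrl.read_camera('wrist'); save(p,'pics/w4.png')
y=np.radians(-4.5);C=np.array([.5016,.0363,0])
for n,ang,rr,z in(('nose',0,.068,.065),('pin',0,.084,.09),('tab home',-90,.106,.127),('tab43',-90,.113,.127)):
    t=y+np.radians(ang); print(n,proj(p,C+[rr*np.cos(t),rr*np.sin(t),z]))
```

```text
[ 0.4964 -0.0707  0.2661] [ 0.492  -0.3168 -1.3263] 13.9333
nose [168.6037 110.3901]
pin [158.3813  92.467 ]
tab home [282.5461 198.2838]
tab43 [291.0192 198.2572]
```

View pics/w4.png

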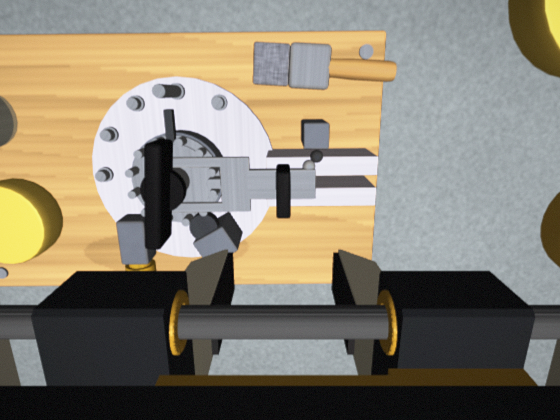

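The nose (169,112) points at the pin (160,91). The tab (283,191) is at its home position and the fork is over the wheel. Nothing else has moved.

```bash
python3 -c "
from bench import ctrl
print(ctrl.hand_in())"
```

```text
the job is handed in; nothing more can be done
None
```

The click wheel is 6 clicks clockwise with its nose at the tall pin, the knob was let go before the lock was slid fully home, and the job was handed in at about 14 s (the hand-in returned no verdict).

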